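# Let out the shelf stop

### The arm

A 7-joint arm with a two-finger parallel gripper is mounted at the origin on the work surface. World frame = base frame: x ahead of the robot, y to its left, z up, the work surface at z = 0. Lengths are in m, angles in rad, forces in N, time in s.
With the tool pointing down it reaches from about 0.4 to 0.85 m from the base axis. Payload 10.4 kg.
Tool frame: the origin (TCP) lies between the finger pads; the fingertips stand 17 mm ahead of it and the grasp point (between the pads) lies 2 mm behind it; z points along the fingers, y is the direction in which the jaws open and shut (so a half turn about z gives the same grasp; the last joint's range is limited). The gripper opens to 85 mm and grips with 20 to 120 N. Pads are 22 mm wide; open, the fingers measure 114 mm over their backs; the gripper's body (76 mm by 85 mm) begins 54 mm behind the grasp point. The pads swing forward as they close: fully open they stand 13 mm farther back than shut.
Start: joints at [-1.3, 0.332, -0.065, 1.46, 0.022, 1.35, -0.088], TCP at [0.181, 0.598, 0.248] pointing down, gripper open.
Joint ranges: [-2.6, 2.6], [-0.5, 2.12], [-1.47, 1.34], [0.16, 2.42], [-1.27, 4.41], [0.06, 2.06], [-2.6, 2.6]. Speed limits (rad/s): [2.22, 2.22, 2.79, 2.79, 3.14, 3.14, 3.14].

### API

Orientations are given as a unit quaternion [x, y, z, w].
In Python, from workcell import manip gives the robot as it stands.
- The arm moves only by the tool jog_arm, never from a script. Its argument "steps" is one flat list of numbers, 5 for each row, row after row: the finger opening in m, from 0 to 0.0854, then the shift along the tool's x, y, z in m, then the turn about the tool's z in rad. In form: [gripper, x, y, z, twist, gripper, x, y, z, twist, ...]. A call has exactly 10 rows; each row is the pose to reach, as a shift and turn from the pose commanded when the call began, along the tool's axes at that moment; what a row does not reach only later rows make up. A row lasts 1/10 s, in which the tool goes at most 50 mm and 8.59 degrees, less where a joint would pass 70% of its speed; a pose out of reach is approached as far as the arm can. A call with a gripper value outside its range is refused whole. The fingers move at their own pace and stop on an object; "grip_force" is the grip in N (left out, the last holds). Time passes only in rows, so rows that repeat a pose let the fingers close, or fill a call up. It gives the time, the measured TCP pose, the force and the opening at its end, in the units of the state.
- manip.get_obs(): the state, without advancing time (a new reading comes with each control period).
- manip.camera(name): name is "scene" or "top" or "wrist"; returns (picture, depth): 384x512x3 uint8, red, green, blue; 384x512 float32, m along the optical axis (not along the pixel's ray), 0 where there is no reading.
- manip.calibration(name): a dict with "mtx" (3x3 intrinsics, pixels), "world_to_cam" (4x4, takes a point from world to camera coordinates). Camera axes: x right, y down, z forward; pixel columns grow to the right and rows downward; lengths in m; the calibration is good to about 2 mm. A picture is of the moment at which its call begins: read the wrist's pose just before it. calibration takes no time and is no camera call; for the wrist camera it gives the pose at the moment of the call.
- manip.hand_in(): hands the job in, once; it reports no verdict.
The state is a dict: "clock": time; "joint_pos": joint angles; "joint_velocities": joint speeds; "tau": joint torques, N m; "position": TCP position; "ee_rot": TCP orientation; "ft_force": force on the tool from outside, world axes, zero at the start; "torque": the same for the moment, N m; "grip_width": opening from 0.0 (shut) to 1.0 (fully open).
Only numpy, scipy, OpenCV 4.12 (cv2) and the standard library are available. Lean on these libraries where they do the work, as an engineer would, in place of code of your own. Each camera call takes 0.05 s, during which the arm holds its last target.

### The job

Make room for the white rack in the adjustable shelf stop: with a fingertip press the red release paddle down, and keeping it pressed push the jaw back along its bar by the yellow lug, away from the fixed cheek, until it is fully home against the end block. Then let the paddle spring back up and take the hand away. Only press and push: do not pick up, shift or tip any of the other things.

Things in the scene. Friction and masses are not known exactly. Their poses are not given: they have to be found in the camera images.
- stop: The adjustable shelf stop, screwed to the shelf (it does not move in a run). Origin on the shelf surface under its bar; +y runs along the bar towards the tall dark fixed cheek (inner face at y = +184, 100 tall), -y towards the dark end block (50 x 30 x 60 tall, inner face at y = -152); z up. The aluminium bar (24 wide, 10 thick, top 36 above the shelf) lies along y at x = 0. Cheek and jaw plate are 150 wide (x = -30 to +120), 12 thick. All these numbers are in mm.
- jaw (a joint): Position of the sliding jaw along the bar in m: 0 nearest the fixed cheek, growing as it is pushed back along -y of the stop, 0.160 when its carriage touches the end block. Starts at 0.015 to 0.085. Saw teeth (6 mm pitch) under the bar block this backward motion after at most one tooth whenever the release is up; with the release held down, the jaw slides against about 3 N of friction and stays where it is left. Towards the cheek it ratchets freely (wrong way).
- release (a joint): How far the red release paddle is pressed down, in m: 0 up to 0.010 fully down. Springs back up when let go (2.5 N at the top, 4.5 N fully down). Rests between 0 and 0.004, depending on where the pawl sits on its tooth. The pawl is clear of the teeth beyond about 0.005; the paddle must be kept down while the jaw is pushed.
- release_top (a point): Centre of the top face of the red release paddle, 46 (x) x 72 (y along the bar) x 8 thick, which rides on the jaw's carriage; its top is 66 mm above the shelf at release 0, 56 fully down. Its frame is parallel to that of the stop. On its +y side, 46 mm from this centre, stands the dark jaw plate (top 102 mm above the shelf); on its -y side, 38 mm from this centre, the yellow lug.
- lug_face (a point): The middle of the upper part of the inner (+y) face of the yellow push lug at the back end of the jaw's carriage; this point is 80 mm above the shelf. Lug 52 wide (x), 12 thick, top 90 mm above the shelf. A fingertip that presses the paddle meets this face when it moves along -y of the stop, and pushes the jaw by it. Moves with the jaw.
- end_face (a point): Point on the inner face of the end block, 50 mm above the shelf: where the back of the carriage (lug) comes to rest when the jaw is fully back.
- rack: White plastic three-tier stacking rack, 130 x 180 x 204 tall, stands at the robot's left, fixed. Origin under its centre, on the shelf; tiers at 10, 105 and 200. Leave alone.
- salt_mid (a point): Centre of the empty glass salt shaker with steel cap, 40 dia x 68 tall, on the lowest tier of the rack (mm). Loose; leave alone.
- infuser_mid (a point): Centre of the steel tea infuser ball, 44 dia, 55 tall with its stub, on the middle tier (mm). Loose; leave alone.
- tulip_mid (a point): Centre of the red ceramic tulip-shaped magnet, about 88 x 52 x 8 lying flat on the top tier (mm). Loose; leave alone.
- tin_mid (a point): Centre of the blue tea tin with bright lid, 53 dia x 82 tall, standing on the shelf between the fixed cheek and the jaw plate of the stop (mm). Loose; leave alone.
- honey_mid (a point): Centre of the amber honey jar with brass lid, 60 dia x 85 tall (mm). Loose; leave alone.
- timer_mid (a point): Centre of the white dome-shaped kitchen timer with orange grip, 64 dia x 65 tall (mm). Loose; leave alone.
- mug_mid (a point): Centre of the blue mug, 76 dia x 85 tall, handle to its +y (mm). Loose; leave alone.

How it is judged:
On the way, in this order (a step that is already met when the one before it is completed fails the run):
1. the release paddle is pressed well down by the fingers before the jaw has moved (value of joint release above 0.0055 m and contact force between the fingers and release above 0.5 N and distance of lug_face from where it was at the start of the episode below 0.015 m), for 0.1 s.
2. the jaw has been pushed fully back to the end block (value of joint jaw above 0.154 m), for 0.1 s.
At the end, for the whole second after the job is handed in: The jaw stands within 6 mm of fully back (joint jaw over 0.154) and still, the release has sprung back up (under 0.0047), and every other thing is within 15 mm of where it stood (value of joint jaw above 0.154 m and value of joint release below 0.0047 m and velocity of joint jaw between -0.005 and 0.005 m/s and distance of each of salt_mid, infuser_mid, tulip_mid, tin_mid, honey_mid, timer_mid, mug_mid from where it was at the start of the episode below 0.015 m); the robot touches nothing.
It fails at once if one of the other things is lifted or shifted by 15 mm or more (distance of any of salt_mid, infuser_mid, tulip_mid, tin_mid, honey_mid, timer_mid, mug_mid from where it was at the start of the episode above 0.015 m).
It fails at once if one of the other things is tipped (the infuser ball apart) (angle between any of salt_mid, tulip_mid, tin_mid, honey_mid, timer_mid, mug_mid's own z axis and vertical above 0.3 rad).
It also fails if it takes over 35 s, if anything falls off the work surface, if the arm or the gripper's body presses on something with over 40 N, if the wrist force passes 120 N, or if a joint passes its speed limit or range.

## Working session

There is one attempt and no reset: what is moved stays moved. The work goes in short steps, Python scripts to look and compute and a tool call to move; the robot and the scene stay as the last step left them, time stands still between calls to the robot, and variables do not carry over. Pictures are saved under pics/ and viewed, and the job is handed in when it is done.

Besides the shell and the picture viewer there is one more tool, called after ">>>" as a command line: name --argument value ..., lists and objects as JSON in quotes. jog_arm: Moves the arm, as the interface text tells. Its arguments: {"type":"object","properties":{"steps":{"type":"array"},"grip_force":{"type":"number"}},"required":["steps"]}

```bash
ls; mkdir -p pics; python3 - <<'E'
from workcell import manip
import cv2,numpy as np
o=manip.get_obs();print({k:np.round(v,3) for k,v in o.items()})
for n in ['scene','top']:
    p,d=manip.camera(n);c=manip.calibration(n)
    cv2.imwrite(f'pics/{n}0.png',p[:,:,::-1]);np.savez(f'{n}0.npz',p=p,d=d,K=c['mtx'],T=c['world_to_cam'])
    print(n,c['mtx'],c['world_to_cam'])
E
```

```text
pics
{'clock': np.float64(0.0), 'joint_pos': array([-1.3  ,  0.333, -0.065,  1.461,  0.022,  1.35 , -0.088]), 'joint_velocities': array([ 0.001,  0.001,  0.001,  0.   ,  0.   , -0.002,  0.   ]), 'tau': array([ 0.0000e+00, -6.2542e+01,  4.9000e-02, -3.9162e+01,  1.6000e-02,
        9.0000e-03,  0.0000e+00]), 'position': array([0.181, 0.598, 0.248]), 'ee_rot': array([ 0.146,  0.989, -0.001, -0.   ]), 'ft_force': array([ 0.411, -0.107,  0.563]), 'torque': array([ 0.023, -0.019, -0.071]), 'grip_width': np.float64(1.0)}
scene [[427.71522373   0.         254.55855565]
 [  0.         427.71522373 194.04246162]
 [  0.           0.           1.        ]] [[ 0.06581044  0.99756597 -0.02304619 -0.19857446]
 [ 0.66662739 -0.06114039 -0.74287938 -0.27289021]
 [-0.74248024  0.033526   -0.66902848  1.49939042]
 [ 0.          0.          0.          1.        ]]
top [[459.28381071   0.         259.23337431]
 [  0.         459.28381071 192.80104498]
 [  0.           0.           1.        ]] [[-3.96605153e-03 -9.99992067e-01  3.68804428e-04  1.55424764e-01]
 [-9.76769300e-01  3.79492745e-03 -2.14259968e-01  6.22099502e-01]
 [ 2.14256868e-01 -1.21000292e-03 -9.76776602e-01  1.31995540e+00]
 [ 0.00000000e+00  0.00000000e+00  0.00000000e+00  1.00000000e+00]]
```

View pics/scene0.png

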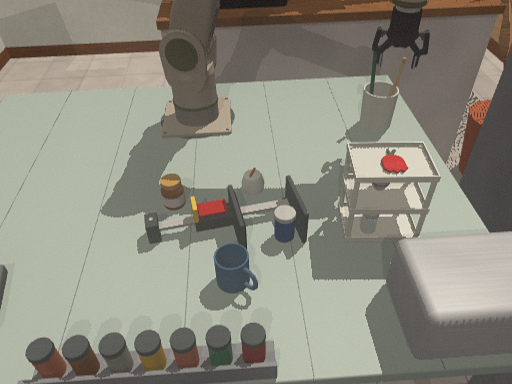

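View pics/top0.png

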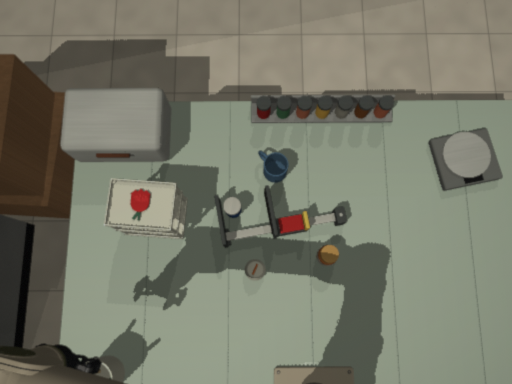

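The scene view shows the red paddle at about (212,208), the yellow lug at (195,208), the end block at (152,227) and the cheek at (296,210). In the top view the paddle is at (292,225), the lug at (306,220), the end block at (340,215) and the cheek at (224,220). Next I'll measure these points.

```bash
cat > h.py <<'E'
import numpy as np,cv2
def ray(K,T,uv,z):
    R=T[:3,:3];t=T[:3,3];C=-R.T@t
    uv=np.atleast_2d(uv).astype(float)
    d=np.c_[(uv[:,0]-K[0,2])/K[0,0],(uv[:,1]-K[1,2])/K[1,1],np.ones(len(uv))]@R
    return C+d*((z-C[2])/d[:,2])[:,None]
def cloud(n):
    f=np.load(n);d=f['d'];K=f['K'];T=f['T']
    v,u=np.mgrid[:d.shape[0],:d.shape[1]]
    X=np.stack([(u-K[0,2])/K[0,0]*d,(v-K[1,2])/K[1,1]*d,d],-1)
    return f['p'],(X-T[:3,3])@T[:3,:3],K,T,d
E
python3 - <<'E'
from h import *
for n,roi in [('scene0.npz',(140,170,320,250)),('top0.npz',(205,180,360,260))]:
    p,W,K,T,d=cloud(n)
    hsv=cv2.cvtColor(p,cv2.COLOR_RGB2HSV)
    m0=np.zeros(d.shape,bool);m0[roi[1]:roi[3],roi[0]:roi[2]]=1
    H,S,V=[hsv[...,i] for i in range(3)]
    red=m0&((H<6)|(H>172))&(S>170)&(V>90)
    yel=m0&(H>18)&(H<32)&(S>150)&(V>100)
    for nm,m,z in [('red',red,.064),('yel',yel,.09)]:
        c=max(cv2.findContours(m.astype(np.uint8),0,2)[0],key=cv2.contourArea)
        box=cv2.boxPoints(cv2.minAreaRect(c))
        print(n,nm,m.sum(),'depthmed',np.round(np.median(W[m],0),4),'z',np.round(np.percentile(W[m][:,2],[5,50,95]),3))
        r=ray(K,T,box,z);print(np.round(r,4).tolist(),'centre',np.round(r.mean(0),4))
        print(np.round(np.linalg.norm(np.diff(r,axis=0),axis=1),4))
    if n[0]=='t':
        # tall dark tops
        for nm,a,b in [('block z~.06',.052,.066)]:
            m=m0&(W[...,2]>a)&(W[...,2]<b)&(V<110)&(S<110)&(np.arange(512)[None]>325)
            print(nm,m.sum(),np.round(np.median(W[m],0),4))
        for nm,u0,u1 in [('cheek',205,240),('jawplate',255,285)]:
            m=m0.copy();m[:]=0;m[180:250,u0:u1]=1;m&=(W[...,2]>.088)&(W[...,2]<.11)&(V<120)
            q=W[m];
            if len(q)>5:
                l=cv2.fitLine(q[:,:2].astype(np.float32),cv2.DIST_HUBER,0,.01,.01).ravel();print(nm,len(q),np.round(np.median(q,0),4),l,np.degrees(np.arctan2(l[1],l[0])))
                s=(q[:,:2]-l[2:])@l[:2];print('extent',s.min(),s.max())
E
python3 -c "
import cv2
i=cv2.imread('pics/top0.png')[170:270,200:370];cv2.imwrite('pics/crop.png',cv2.resize(i,None,fx=4.6,fy=4.6,interpolation=2))"
```

```text
scene0.npz red 114 depthmed [0.532  0.0537 0.0609] z [0.059 0.061 0.063]
[[0.5203, 0.0242, 0.064], [0.5116, 0.0803, 0.064], [0.5514, 0.0845, 0.064], [0.5595, 0.0299, 0.064]] centre [0.5357 0.0547 0.064 ]
[0.0568 0.04   0.0552]
scene0.npz yel 62 depthmed [0.5414 0.0156 0.0866] z [0.084 0.087 0.088]
[[0.5199, 0.0068, 0.09], [0.5178, 0.0171, 0.09], [0.5684, 0.0258, 0.09], [0.5704, 0.0158, 0.09]] centre [0.5441 0.0164 0.09  ]
[0.0105 0.0514 0.0102]
top0.npz red 318 depthmed [0.5303 0.0582 0.066 ] z [0.062 0.066 0.07 ]
[[0.5455, 0.0957, 0.064], [0.5575, 0.0285, 0.064], [0.5145, 0.0218, 0.064], [0.5026, 0.0885, 0.064]] centre [0.53   0.0586 0.064 ]
[0.0682 0.0436 0.0678]
top0.npz yel 74 depthmed [0.5348 0.0177 0.0892] z [0.063 0.089 0.095]
[[0.5586, 0.0284, 0.09], [0.5611, 0.0159, 0.09], [0.5109, 0.0073, 0.09], [0.5085, 0.0197, 0.09]] centre [0.5348 0.0178 0.09  ]
[0.0128 0.0509 0.0127]
block z~.06 154 [ 0.5566 -0.0897  0.0611]
cheek 218 [0.538  0.2674 0.1007] [0.9837291  0.17965804 0.5556107  0.2703319 ] 10.349843
extent -0.09121980931927505 0.05899358186298331
jawplate 261 [0.5657 0.119  0.1017] [0.983787   0.17934096 0.564987   0.11934846] 10.331374
extent -0.07445876745359742 0.07398640124001511
```

View pics/crop.png

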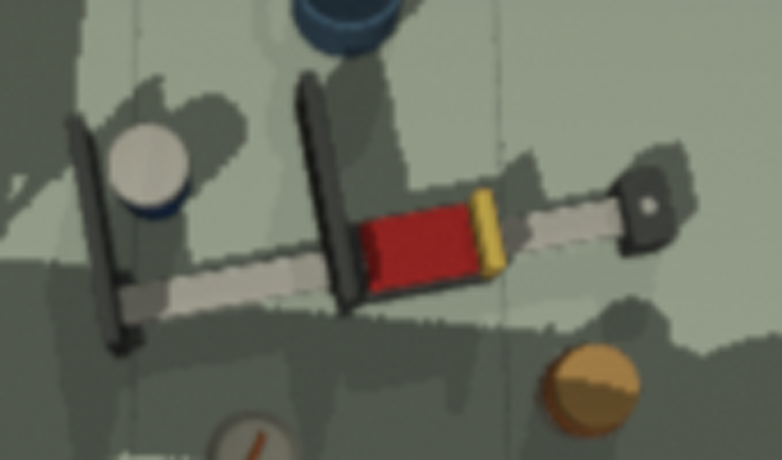

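The two views give a paddle centre near (0.530, 0.059). The stop's +y points along (-0.179, 0.984), and about 86 mm of jaw travel remains. The plate, lug and paddle spacings match the given sizes to 2–3 mm. Now I'll work out the exact shifts.

```bash
cat > g.py <<'E'
from workcell import manip
import numpy as np,sys
from scipy.spatial.transform import Rotation as Ro
def go(target):
    o=manip.get_obs();R=Ro.from_quat(o['ee_rot']).as_matrix()
    print('t',o['clock'],'pos',np.round(o['position'],4),'F',np.round(o['ft_force'],2),'shift',np.round(R.T@(np.array(target)-o['position']),4),'tooly deg',np.degrees(np.arctan2(R[1,1],R[0,1])),'twist',-(np.radians(100.34)-np.arctan2(R[1,1],R[0,1])))
if __name__=='__main__': go([float(a) for a in sys.argv[1:4]])
E
python3 g.py 0.5314 0.0513 0.248
```

```text
t 0.1 pos [0.1809 0.5979 0.2476] F [ 0.16 -0.13 -0.28] shift [-4.938e-01 -4.218e-01  1.000e-04] tooly deg 73.17104386107017 twist -0.4741877389542515
```

>>> jog_arm --steps '[0,-0.025,-0.021,0,-0.02,0,-0.05,-0.042,0,-0.05,0,-0.075,-0.063,0,-0.08,0,-0.1,-0.085,0,-0.1,0,-0.13,-0.11,0,-0.14,0,-0.16,-0.136,0,-0.18,0,-0.19,-0.162,0,-0.21,0,-0.22,-0.188,0,-0.24,0,-0.25,-0.214,0,-0.27,0,-0.28,-0.239,0,-0.3]' --grip_force 60

```text
clock: 1.1
position: [0.3803, 0.2867, 0.2482]
ee_rot: [-0.004, 1.0, 0.0, -0.0]
ft_force: [1.0, 0.2, 0.6]
grip_width: -0.003
```

```bash
python3 g.py 0.5314 0.0513 0.2
```

```text
t 1.1 pos [0.3803 0.2867 0.2482] F [0.97 0.24 0.63] shift [-0.1494 -0.2365  0.0481] tooly deg 90.42298081820091 twist -0.1730846367058283
```

>>> jog_arm --steps '[0,-0.018,-0.028,0,-0.02,0,-0.036,-0.056,0.0,-0.04,0,-0.054,-0.085,0,-0.06,0,-0.072,-0.114,0,-0.08,0,-0.09,-0.143,0,-0.1,0,-0.108,-0.171,0.01,-0.12,0,-0.126,-0.2,0.02,-0.15,0,-0.14,-0.222,0.034,-0.17,0,-0.149,-0.236,0.048,-0.173,0,-0.149,-0.236,0.048,-0.173]'

```text
clock: 2.1
position: [0.5299, 0.0507, 0.1983]
ee_rot: [-0.088, 0.996, -0.001, -0.002]
ft_force: [-0.8, 0.4, 0.2]
grip_width: -0.003
```

```bash
python3 - <<'E'
from workcell import manip
import cv2,numpy as np
from g import go
go([0.5314,0.0513,0.11])
for n in ['scene','top','wrist']:
    p,d=manip.camera(n);c=manip.calibration(n)
    np.savez(f'{n}1.npz',p=p,d=d,K=c['mtx'],T=c['world_to_cam'])
    cv2.imwrite(f'pics/{n}1.png',p[:,:,::-1])
E
python3 - <<'E'
import cv2
i=cv2.imread('pics/scene1.png')[120:280,120:330];i=cv2.resize(i,None,fx=3,fy=3,interpolation=2);cv2.imwrite('pics/scene1c.png',i)
E
```

```text
t 2.1 pos [0.5299 0.0507 0.1983] F [-0.75  0.42  0.16] shift [-0.0019  0.0005  0.0883] tooly deg 100.0627619279354 twist -0.004838717169408646
```

View pics/scene1c.png

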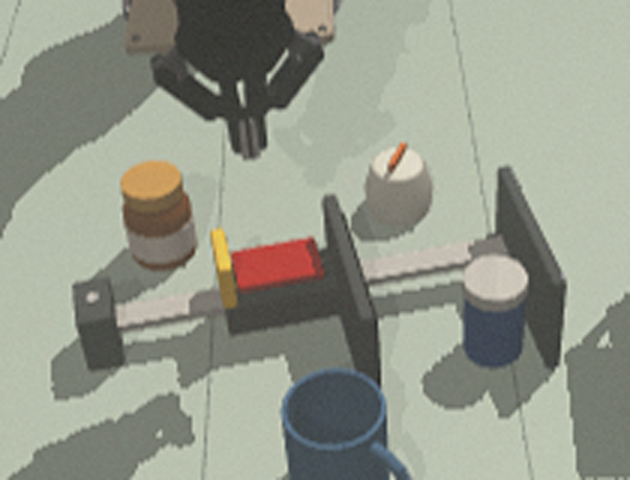

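View pics/wrist1.png

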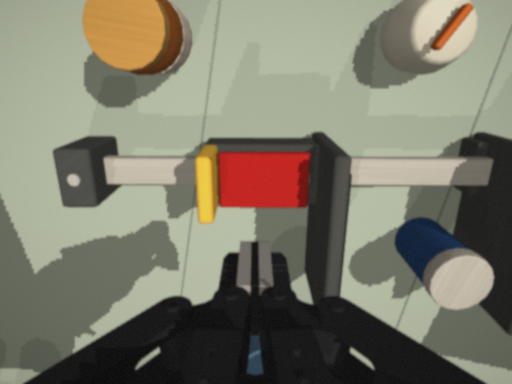

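The wrist view shows the red paddle at (264,180), the lug at (207,185) and the shut fingertips at about (255,245). There is a clear approach. I'll cross-check the paddle position from this view.

```bash
python3 - <<'E'
from h import *
p,W,K,T,d=cloud('wrist1.npz')
hsv=cv2.cvtColor(p,cv2.COLOR_RGB2HSV);H,S,V=[hsv[...,i] for i in range(3)]
for nm,m,z in [('red',((H<6)|(H>172))&(S>170)&(V>90),.064),('yel',(H>18)&(H<32)&(S>150)&(V>100),.09)]:
    m=m.copy();m[:140]=0;m[230:]=0
    c=max(cv2.findContours(m.astype(np.uint8),0,2)[0],key=cv2.contourArea)
    r=ray(K,T,cv2.boxPoints(cv2.minAreaRect(c)),z)
    print(nm,np.round(r,4).tolist(),r.mean(0),np.median(W[m],0))
E
```

```text
red [[0.5109, 0.0214, 0.064], [0.4983, 0.0909, 0.064], [0.5422, 0.1012, 0.064], [0.5555, 0.028, 0.064]] [0.52673454 0.06035659 0.064     ] [0.52531454 0.06006967 0.06514085]
yel [[0.5027, 0.0064, 0.09], [0.4996, 0.0215, 0.09], [0.5573, 0.0313, 0.09], [0.5607, 0.0149, 0.09]] [0.53007147 0.01853644 0.09      ] [0.52960267 0.01827311 0.09004214]
```

>>> jog_arm --steps '[0,0,0,0.015,0,0,0,0,0.03,0,0,0,0,0.045,0,0,0,0,0.06,0,0,0,0,0.075,0,0,0,0,0.088,0,0,0,0,0.097,0,0,0,0,0.103,0,0,0,0,0.107,0,0,0,0,0.107,0]'

```text
clock: 3.25
position: [0.5302, 0.0534, 0.0931]
ee_rot: [-0.09, 0.996, 0.0, -0.0]
ft_force: [-0.5, -0.7, 0.4]
grip_width: -0.001
```

>>> jog_arm --steps '[0,0,0,0.003,0,0,0,0,0.006,0,0,0,0,0.008,0,0,0,0,0.01,0,0,0,0,0.012,0,0,0,0,0.014,0,0,0,0,0.016,0,0,0,0,0.018,0,0,0,0,0.018,0,0,0,0,0.018,0]'

```text
clock: 4.25
position: [0.5303, 0.0533, 0.0754]
ee_rot: [-0.089, 0.996, 0.0, 0.0]
ft_force: [-1.0, 0.1, 3.8]
grip_width: 0.004
```

```bash
python3 - <<'E'
from workcell import manip
import cv2,numpy as np
from g import go
go([0.5314,0.0513,0.11])
for n in ['scene','wrist']:
    p,d=manip.camera(n);c=manip.calibration(n)
    if n=='scene':p=cv2.resize(p[140:280,120:330],None,fx=3,fy=3)
    cv2.imwrite(f'pics/{n}2.png',p[:,:,::-1])
E
```

```text
t 4.25 pos [0.5303 0.0533 0.0754] F [-0.99  0.07  3.79] shift [-0.0007 -0.0022 -0.0346] tooly deg 100.26869626197092 twist -0.0012444849975870031
```

View pics/scene2.png

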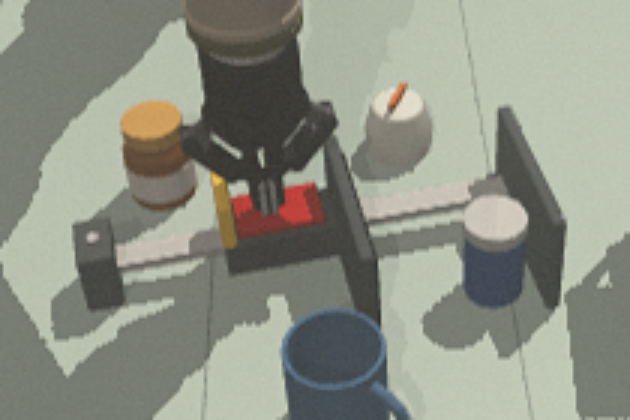

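View pics/wrist2.png

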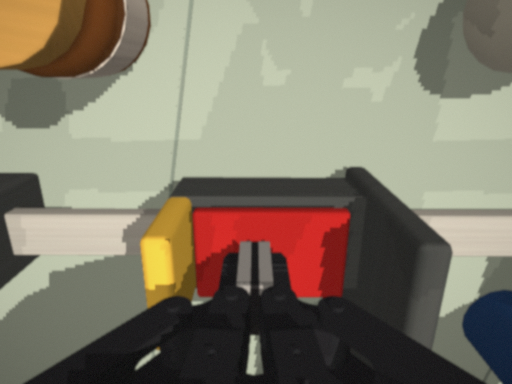

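The paddle is down with about 3.8 N on the finger, and the jaw hasn't moved. I'll press 1 mm deeper, then push along tool -y.

>>> jog_arm --steps '[0,0,0,0.0012,0,0,0,0,0.0012,0,0,0,-0.003,0.0012,0,0,0,-0.007,0.0012,0,0,0,-0.012,0.0012,0,0,0,-0.017,0.0012,0,0,0,-0.022,0.0012,0,0,0,-0.027,0.0012,0,0,0,-0.032,0.0012,0,0,0,-0.036,0.0012,0]'

```text
clock: 5.35
position: [0.5368, 0.0174, 0.0741]
ee_rot: [-0.089, 0.996, 0.0, 0.0]
ft_force: [-1.7, 2.7, 4.0]
grip_width: 0.0
```

```bash
python3 - <<'E'
from workcell import manip
import cv2,numpy as np
from g import go
go([0.5314,0.0513,0.11])
for n in ['wrist']:
    p,d=manip.camera(n)
    cv2.imwrite(f'pics/{n}3.png',p[:,:,::-1])
E
```

```text
t 5.35 pos [0.5368 0.0174 0.0741] F [-1.69  2.73  4.01] shift [-0.0007  0.0344 -0.0359] tooly deg 100.25280869738125 twist -0.001521775309800022
```

View pics/wrist3.png

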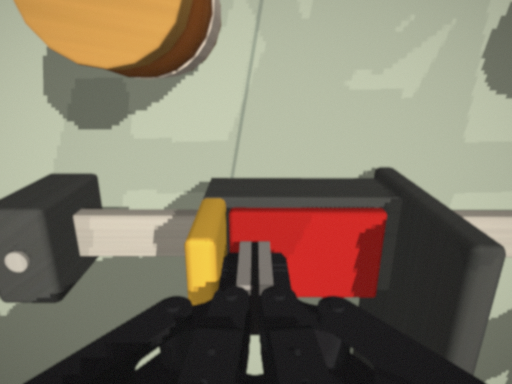

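The finger is at the lug (wrist view, lug at (207,240)) with about 3 N sideways, and the jaw is sliding. I'll continue.

>>> jog_arm --steps '[0,0,-0.006,0,0,0,0,-0.012,0,0,0,0,-0.018,0,0,0,0,-0.024,0,0,0,0,-0.03,0,0,0,0,-0.036,0,0,0,0,-0.042,0,0,0,0,-0.048,0,0,0,0,-0.053,0,0,0,0,-0.055,0,0]'

```text
clock: 6.4
position: [0.5465, -0.0371, 0.0741]
ee_rot: [-0.089, 0.996, -0.0, -0.0]
ft_force: [-0.7, 2.8, 4.9]
grip_width: -0.005
```

```bash
python3 - <<'E'
from workcell import manip
import cv2,numpy as np
from g import go
go([0.5314,0.0513,0.11])
for n in ['wrist']:
    p,d=manip.camera(n)
    cv2.imwrite(f'pics/{n}4.png',p[:,:,::-1])
E
```

```text
t 6.4 pos [ 0.5465 -0.0371  0.0741] F [-0.7   2.75  4.85] shift [-0.0008  0.0896 -0.0359] tooly deg 100.22438821256729 twist -0.0020178063448166306
```

View pics/wrist4.png

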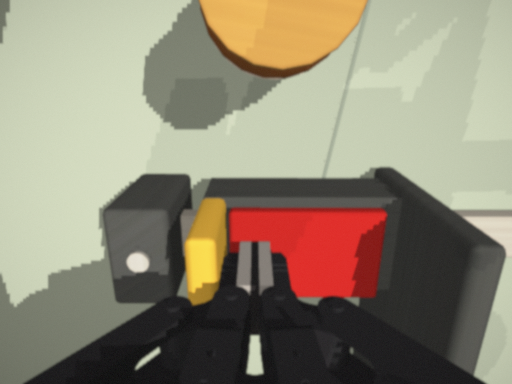

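The gap between the carriage and the end block is now small, with the block edge at x≈190. I'll push the last part slowly.

>>> jog_arm --steps '[0,0,-0.002,0,0,0,0,-0.004,0,0,0,0,-0.006,0,0,0,0,-0.008,0,0,0,0,-0.009,0,0,0,0,-0.01,0,0,0,0,-0.011,0,0,0,0,-0.012,0,0,0,0,-0.013,0,0,0,0,-0.013,0,0]'

```text
clock: 7.45
position: [0.5485, -0.0483, 0.074]
ee_rot: [-0.09, 0.996, 0.0, -0.0]
ft_force: [-3.3, 5.1, 6.0]
grip_width: 0.001
```

>>> jog_arm --steps '[0,0,-0.001,0,0,0,0,-0.002,0,0,0,0,-0.003,0,0,0,0,-0.004,0,0,0,0,-0.004,0,0,0,0,-0.004,0,0,0,0,-0.004,0,0,0,0,-0.004,0,0,0,0,-0.004,0,0,0,0,-0.004,0,0]'

```text
clock: 8.45
position: [0.5485, -0.0486, 0.074]
ee_rot: [-0.091, 0.996, 0.003, -0.001]
ft_force: [-10.0, 16.3, 13.1]
grip_width: 0.004
```

```bash
python3 - <<'E'
from workcell import manip
import cv2,numpy as np
from g import go
go([0.5314,0.0513,0.11])
for n in ['wrist']:
    p,d=manip.camera(n)
    cv2.imwrite(f'pics/{n}5.png',p[:,:,::-1])
E
```

```text
t 8.45 pos [ 0.5485 -0.0486  0.074 ] F [-10.04  16.28  13.12] shift [-0.0012  0.1015 -0.0355] tooly deg 100.46867259770887 twist 0.0022457604871137793
```

View pics/wrist5.png

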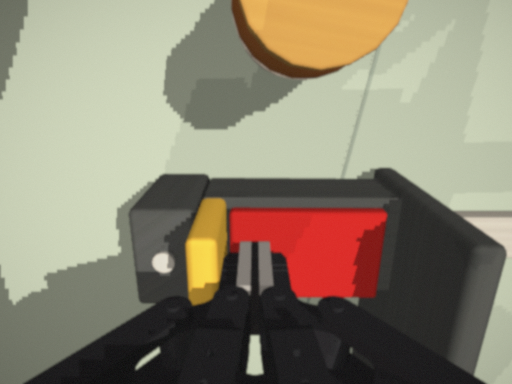

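The jaw is home. It stalled at about 19 N with no further motion, and the lug is against the block in the picture. I'll relax the overdrive, lift straight up, and then back off.

>>> jog_arm --steps '[0,0,0.002,0,0,0,0,0.004,0,0,0,0,0.004,-0.004,0,0,0,0.004,-0.01,0,0,0,0.004,-0.018,0,0,0,0.005,-0.03,0,0,0,0.008,-0.05,0,0,0,0.01,-0.075,0,0,0,0.01,-0.1,0,0,0,0.01,-0.125,0]'

```text
clock: 9.5
position: [0.5478, -0.0443, 0.2013]
ee_rot: [-0.089, 0.996, -0.0, 0.001]
ft_force: [0.4, 0.4, -0.2]
grip_width: -0.002
```

>>> jog_arm --steps '[0,0.01,0,-0.02,0,0,0.03,0,-0.04,0,0,0.05,0,-0.05,0,0,0.07,0,-0.06,0,0,0.09,0,-0.07,0,0,0.1,0,-0.08,0,0,0.11,0,-0.08,0,0,0.11,0,-0.08,0,0,0.11,0,-0.08,0,0,0.11,0,-0.08,0]'

```text
clock: 10.5
position: [0.4397, -0.0627, 0.2786]
ee_rot: [-0.089, 0.996, -0.0, -0.0]
ft_force: [-0.5, 0.1, 0.5]
grip_width: 0.002
```

```bash
python3 - <<'E'
from workcell import manip
import cv2,numpy as np
from g import go
from h import *
go([0.5314,0.0513,0.11])
for n in ['scene','top']:
    p,d=manip.camera(n);c=manip.calibration(n)
    np.savez(f'{n}6.npz',p=p,d=d,K=c['mtx'],T=c['world_to_cam'])
    q=p[120:310,110:330] if n=='scene' else p[140:290,200:370]
    cv2.imwrite(f'pics/{n}6.png',cv2.resize(q,None,fx=3,fy=3)[:,:,::-1])
for f in ['top0.npz','top6.npz','scene0.npz','scene6.npz']:
    p,W,K,T,d=cloud(f);hsv=cv2.cvtColor(p,cv2.COLOR_RGB2HSV);H,S,V=[hsv[...,i] for i in range(3)]
    r=(140,170,320,250) if f[0]=='s' else (205,180,360,260)
    for nm,m in [('red',((H<6)|(H>172))&(S>170)&(V>90)),('yel',(H>18)&(H<32)&(S>150)&(V>100))]:
        k=np.zeros_like(m);k[r[1]:r[3],r[0]:r[2]]=1;m=m&k;print(f,nm,m.sum(),np.round(np.median(W[m],0),4))
E
```

```text
t 10.5 pos [ 0.4397 -0.0627  0.2786] F [-0.53  0.12  0.54] shift [-0.1107  0.0958  0.1685] tooly deg 100.26922208011001 twist -0.001235307739793079
top0.npz red 318 [0.5303 0.0582 0.066 ]
top0.npz yel 74 [0.5348 0.0177 0.0892]
top6.npz red 324 [ 0.5447 -0.0277  0.0676]
top6.npz yel 95 [ 0.5499 -0.0678  0.0896]
scene0.npz red 114 [0.532  0.0537 0.0609]
scene0.npz yel 62 [0.5414 0.0156 0.0866]
scene6.npz red 26 [ 0.5332 -0.0209  0.0629]
scene6.npz yel 64 [ 0.5565 -0.0689  0.0863]
```

View pics/scene6.png

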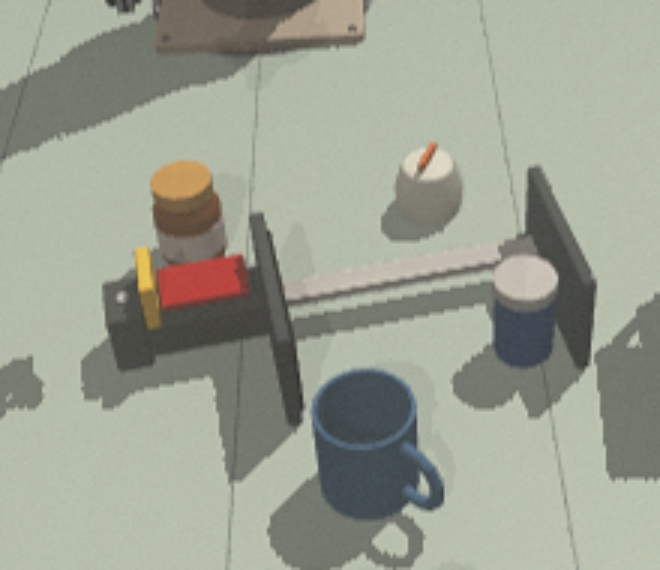

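View pics/top6.png

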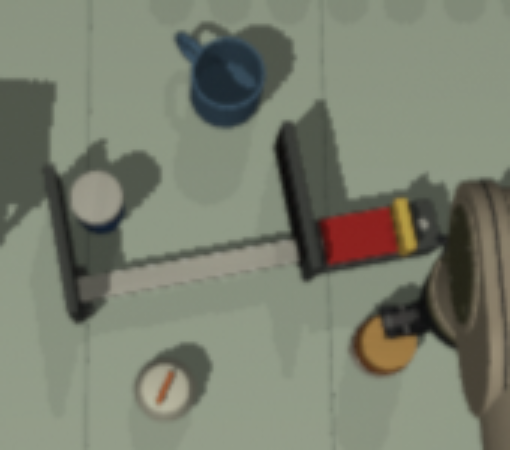

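The jaw moved 87 mm against a predicted 86. The carriage sits flush on the end block, the paddle is up and the other things are undisturbed. Handing in.

```bash
python3 -c "
from workcell import manip
print(manip.hand_in())"
```

```text
the job is handed in; nothing more can be done
None
```

The jaw is fully back against the end block, the paddle has sprung up, and the hand is clear of everything; I've handed the job in at about 10.6 s on the clock, with no verdict reported. I pressed the red paddle down with the shut fingertips (3.8 N before the jaw moved). Keeping it pressed, I pushed the jaw back by the yellow lug until it stalled at about 19 N, then lifted straight up and backed off.

**Last checks:**
- **Jaw:** the paddle and lug both moved about 87 mm (86 mm predicted). The last pictures show the lug touching the end block.
- **Paddle:** its top is back at about 66–68 mm above the shelf, so it is released.
- **Hand:** it stands clear above the scene, with about zero force on the wrist.
- **Other things:** the tin, honey jar, timer and mug look unmoved in the pictures. I did not measure them one by one. The hand did not go near the rack, and I did not look at it again afterwards.

**Disagreements:** the scene camera put the lug about 9 mm off the top camera in x, probably because its side face was in the mask. I used the top camera, and the wrist view agreed with it to within about 5 mm. After the push, the scene camera's paddle reading was also off because few red pixels passed the mask, so I relied on the top view there too.

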